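# Clip the spice carousel onto its spindle

## Robot

A 7-joint arm with a two-finger parallel gripper is mounted at the origin on a cart in front of the work surface, level with it; the furniture and walls round the work are solid. World frame = base frame: x ahead of the robot, y to its left, z up, the work surface at z = 0. Lengths are in m, angles in rad, forces in N, time in s.
With the tool pointing down it reaches from about 0.4 to 0.925 m from the base axis. Payload 4.1 kg.
Tool frame: the origin (TCP) lies on the centre line of the jaws, within the pads' length; the fingertips stand r.tip_extent ahead of it and the grasp point (between the pads) is the TCP (r.tip_extent is the distance from the TCP to the fingertips, in m); z points along the fingers, y is the line along which they close (so a half turn about z gives the same grasp; the last joint's range is limited). The gripper opens to 85 mm and grips with 20 to 120 N. Pads are 22 mm wide; open, the fingers measure 114 mm over their backs; the gripper's body (76 mm by 85 mm) begins 54 mm behind the grasp point. The pads swing forward as they close: fully open they stand 13 mm farther back than shut.
Start: joints at [-1.35, 0.398, 0.045, 1.537, -0.019, 1.207, -0.051], TCP at [0.204, 0.617, 0.25] pointing down, gripper open.
Joint ranges: [-2.82, 2.82], [-0.49, 2.23], [-1.37, 1.46], [0, 2.46], [-1.36, 4.5], [0.23, 2], [-2.94, 2.94]. Speed limits (rad/s): [2.57, 2.57, 3.14, 3.14, 3.14, 3.14, 3.14].

## Interface

Orientations are given as a unit quaternion [x, y, z, w].
In Python, from workcell import r, optics, order gives the robot as it stands (r), with the cameras (optics) and the job (order).
- The arm moves only by the tool shift_gripper, called as a command line: name --argument value ..., lists and objects as JSON in quotes. Schema: {"type":"object","properties":{"motion":{"type":"array","items":{"type":"array","items":{"type":"array","items":{"type":"number"},"minItems":4,"maxItems":4},"minItems":1,"maxItems":12},"minItems":1,"maxItems":1},"aperture":{"type":"number"},"only":{"type":"string"},"quiet":{"type":"boolean"},"lines":{"type":"string"}},"required":["motion"],"additionalProperties":false}. motion is a list that holds a single list of rows (three levels of brackets), with 1 to 12 rows, each of 4 numbers: dx, dy, dz in m, then a turn about the tool's z in rad; each row is the pose to reach, as a shift and turn from the pose commanded when the call began, along the tool's axes at that moment; what a row does not reach only later rows make up. A row lasts 1/8 s, in which the tool goes at most 0.0625 m and 0.188 rad, less where a joint would pass 70% of its speed; a pose out of reach is approached as far as the arm can. aperture is the finger opening in m, set as the call begins (left out keeps the last). The fingers move at their own pace and stop on an object; the grip force is fixed at half the most. Time passes only in rows, so rows that do not move let the fingers close. The tool returns the time, the measured TCP pose, the force, the opening and the grip force at its end. only (a regular expression) keeps the lines of the reply that match it, lines (a string "A,B") keeps lines A to B, and quiet returns only ok. Input that does not fit is refused with a message, and nothing moves.
- r.state(): the state, without advancing time (a new reading comes with each control period).
- optics.read_camera(name): name is "side" or "top"; returns the picture (420x560x3 uint8, red, green, blue); there is no depth.
- optics.calibration(name): a dict with "camera_matrix" (3x3 intrinsics, pixels), "extrinsics" (4x4, takes a point from camera to world coordinates). Camera axes: x right, y down, z forward; pixel columns grow to the right and rows downward; lengths in m; the calibration is good to about 2 mm. A picture is of the moment at which its call begins. calibration takes no time and is no camera call.
- order.finish_job(): hands the job in; it is judged then, once.
The state is a dict: "clock": time; "q": joint angles; "joint_velocities": joint speeds; "joint_torque": joint torques, N m; "ee_pos": TCP position; "tool_rot": TCP orientation; "force": force on the tool from outside, world axes, zero at the start; "ft_torque": the same for the moment, N m; "gripper_width": finger opening in m; "gripper_force": force on a finger pad.
Only numpy, scipy, OpenCV 4.12 (cv2) and the standard library are available. Lean on these libraries where they do the work, as an engineer would, in place of code of your own. Each camera call takes 0.05 s, during which the arm holds its last target. There are 200 camera calls.

## Task

The spice carousel's tray is back on its spindle; lock it with the R-clip that lies on the worktop. Push the clip's straight leg through the cross hole of the spindle, from the side with the red mark, until its bow springs over the spindle and closes round it; then let go. Leave the mug on the left, the cream pot and the white tub with the blue cap where they are.

Things in the scene. Friction and masses are not known exactly. Their poses are not given: they have to be found in the camera images.
- carousel: Spice carousel, does not move: round wooden tray, radius 116 mm, rim 30 mm above the worktop; three spice jars (tops at 125 mm) on its far (+x) half; grey hub disc (see hub) and steel spindle in the middle. Origin: on the worktop, on the spindle's axis. x axis: direction in which the clip is pushed; z up. The -x side, marked by a red stripe on the disc, is free of jars.
- hole (a point): Centre of the cross hole, on the spindle's axis, 78 mm above the worktop; axes as carousel. The hole is 10 mm square and runs right through along x, lower edge flush with the disc's top; its mouths widen to 16 mm sideways, and upwards by 3 mm.
- clip: R-clip lying flat, 138 mm long: red finger grip 30 x 30 x 16 mm high, two steel wires of 6 mm diameter running from it along +x. Origin: middle of the grip's underside (on the worktop as it lies). x: along the straight leg to its tip; z up. Straight leg's axis at y = -8, z = 3 mm. Grip it across the grip's 30 mm width (its y). About 0.09 kg. In place it lies level on the disc, same way up.
- clip_seat (a point): Point on the straight leg's axis beside the middle of the bow, at x = 77, y = -8, z = 3 mm in clip; axes as clip. In place it lies at the middle of the cross hole.
- clip_tip (a point): Tip of the straight leg, at x = 123, y = -8, z = 3 mm in clip.
- clip_bow (a joint): Angle by which the clip's spring leg is spread (rad): 0 at rest, about 0.03 to 0.08 while its nose rides over the spindle, back to nearly 0 once the bow has sprung over. Spring 9 N m/rad; springing over takes a push of about 4 to 10 N.
- mug: White patterned mug with a handle, 82 x 112 x 94 mm, on the left of the worktop, a bystander; origin at its underside.
- pot: Cream-coloured pot with a red band, 63 mm wide, 34 mm high, a bystander; origin at its underside.
- tub: White tub with a blue cap, 54 mm wide, 93 mm high, near the worktop's front edge, a bystander; origin at its underside.
- hub (a point): Centre of the hub disc's top, 73 mm above the worktop; disc radius 36 mm. From it rises the upright steel spindle, diameter 24 mm, top at 101 mm.
- bow_top (a point): Middle of the clip's bow, at x = 77, y = 7.5, z = 3 mm in clip. The spring leg leaves the grip at y = 8 mm, has a bow here that fits round the spindle, a nose that dips to y = 2 mm at x = 89 mm, and a flared end at x = 111, y = 13.5 mm.

How it is judged:
At the end, for the whole second after the job is handed in: Leg through the hole from the red-marked side (tip at least 30 mm beyond the spindle axis, clip_seat within 7 mm of the hole centre, leg within 0.25 rad of its axis), bow closed round the spindle (spread under 0.03 rad), clip at rest; bystanders not moved over 40 mm (distance between clip_seat and hole below 0.007 m and x of clip_tip in the frame of carousel above 0.03 m and angle between the x axis of clip and the x axis of carousel, either way round below 0.25 rad and value of joint clip_bow below 0.03 rad and linear speed of clip below 0.02 m/s); the robot touches nothing.
It fails at once if the mug, the pot or the white tub is moved by more than 40 mm (distance of any of mug, pot, tub from where it was at the start of the episode above 0.04 m).
It also fails if it takes over 48 s, if anything falls off the work surface, if the arm or the gripper's body presses on something with over 40 N, if the wrist force passes 120 N, or if a joint passes its speed limit or range.

## Working session

There is one attempt and no reset: what is moved stays moved. The work goes in short steps, Python scripts to look and compute and a tool call to move; the robot and the scene stay as the last step left them, time stands still between calls to the robot, and variables do not carry over. Pictures are saved under pics/ and viewed, at most 10 in all, crops included, and the job is handed in when it is done.

```bash
ls; mkdir -p pics; python3 - <<'E'
from workcell import r, optics, order
import cv2
for n in("top","side"):
    im=optics.read_camera(n); cv2.imwrite(f"pics/{n}0.png",im[:,:,::-1]); c=optics.calibration(n); print(n,c["camera_matrix"],c["extrinsics"])
s=r.state(); print(s, r.tip_extent)
E
```

```text
pics
workcell.py
top [[405.11563661   0.         282.2844914 ]
 [  0.         405.11563661 206.23723139]
 [  0.           0.           1.        ]] [[-1.82687995e-04 -9.86840154e-01  1.61698722e-01  3.25732768e-01]
 [-9.99356783e-01 -5.61845639e-03 -3.54182691e-02  3.05500092e-01]
 [ 3.58606674e-02 -1.61601185e-01 -9.86204375e-01  1.09163391e+00]
 [ 0.00000000e+00  0.00000000e+00  0.00000000e+00  1.00000000e+00]]
side [[440.14812015   0.         285.22707188]
 [  0.         440.14812015 208.41372513]
 [  0.           0.           1.        ]] [[-0.99097509 -0.08965889  0.09964767  0.40762325]
 [-0.13216054  0.52925571 -0.83810619  1.21262325]
 [ 0.02240457 -0.84371184 -0.53632859  0.67726664]
 [ 0.          0.          0.          1.        ]]
{'clock': 0.1, 'q': array([-1.35002946,  0.39916088,  0.04505193,  1.53775853, -0.01868475,
        1.20688141, -0.05070879]), 'joint_velocities': array([ 5.51060098e-04, -8.31873619e-05,  1.41509448e-03, -6.25275651e-03,
        4.96432256e-04,  2.96368041e-03, -1.71124077e-03]), 'joint_torque': array([ 3.86057538e-03, -4.76256359e+01,  1.37016937e+00, -2.54950029e+01,
        1.19524682e-02,  5.08458208e-03,  1.63436488e-05]), 'ee_pos': array([0.20414442, 0.61654962, 0.24933792]), 'tool_rot': array([ 1.59156557e-01,  9.87252952e-01, -8.90739037e-04, -6.98581116e-05]), 'force': array([ 0.48761472, -0.20404514, -0.03622305]), 'ft_torque': array([-0.04222777, -0.03693306, -0.0192796 ]), 'gripper_force': 0.0, 'gripper_width': 0.08528231040856667} 0.019
```

View pics/top0.png

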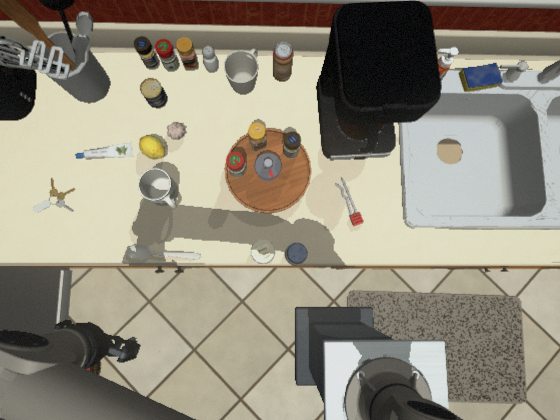

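View pics/side0.png

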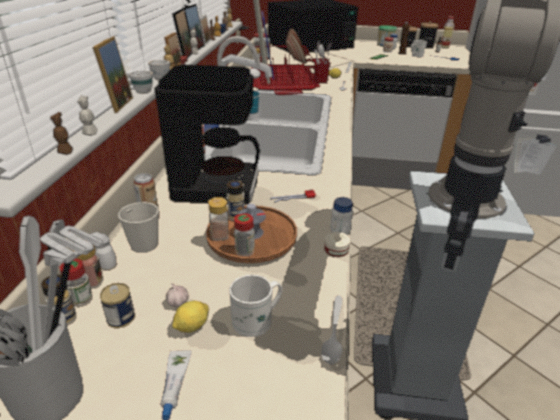

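The top view shows the carousel with its hub near (268,165) and the clip with its grip near (355,218), wires running up and to the left. The pot is at (262,252), the tub at (297,253) and the mug at (157,187). In the side view the clip's grip is near (310,195).

```bash
cat > h.py <<'E'
import numpy as np,cv2
from workcell import r, optics, order
def ray(n,u,v):
    c=optics.calibration(n);E=c["extrinsics"];d=E[:3,:3]@np.linalg.inv(c["camera_matrix"])@[u,v,1];return E[:3,3],d
def onz(n,u,v,z):
    o,d=ray(n,u,v);return o+d*(z-o[2])/d[2]
def proj(n,P):
    c=optics.calibration(n);E=c["extrinsics"];p=(np.atleast_2d(P)-E[:3,3])@E[:3,:3]@c["camera_matrix"].T;return p[:,:2]/p[:,2:]
def crop(n,u0,v0,u1,v1,k,f):
    im=optics.read_camera(n)[v0:v1,u0:u1,::-1];cv2.imwrite(f,cv2.resize(im,None,fx=k,fy=k,interpolation=cv2.INTER_CUBIC))
E
python3 - <<'E'
from h import *
crop("top",220,120,380,270,4,"pics/t1.png")
crop("side",195,165,355,265,5,"pics/s1.png")
E
```

```text
(no output)
```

View pics/t1.png

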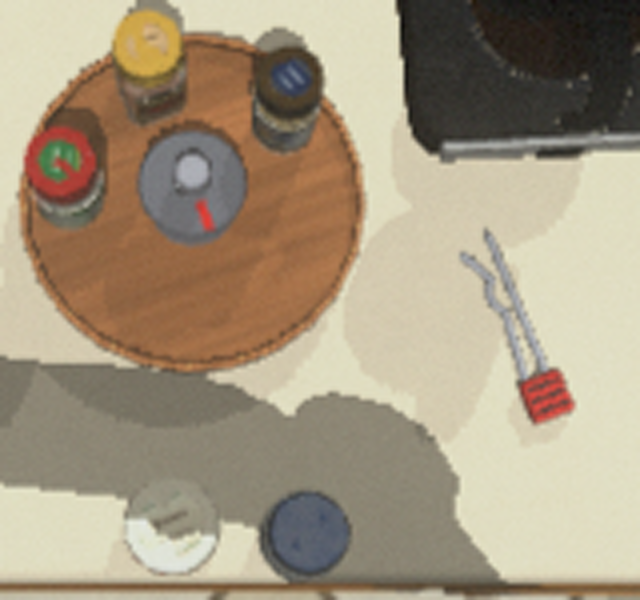

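View pics/s1.png

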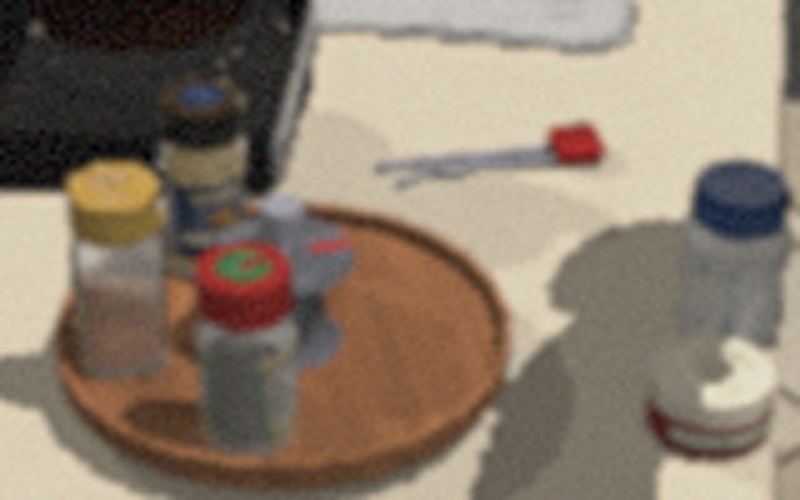

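Crops: in the top one, the hub disc is at crop (192,187), the spindle top at (193,172), the red stripe runs (200,203)–(209,230), the clip tip is at (487,231) and the grip at (546,395). The side crop shows the clip lying flat with the red grip towards the robot. Next step is to measure these by segmentation.

```bash
cat > m.py <<'E'
from h import *
from scipy.optimize import least_squares
def red(n,box):
    im=optics.read_camera(n).astype(int);u0,v0,u1,v1=box;s=im[v0:v1,u0:u1]
    w=np.clip(s[...,0]-np.maximum(s[...,1],s[...,2])-50,0,80).astype(float)
    v,u=np.nonzero(w);w=w[v,u];P=np.c_[u+u0,v+v0].astype(float);c=(P*w[:,None]).sum(0)/w.sum()
    e,V=np.linalg.eigh(np.cov(P.T,aweights=w));return c,V[:,1],e,len(w)
E
python3 - <<'E'
from m import *
t=lambda u,v:((u-1.5)/4+220,(v-1.5)/4+120)
s=lambda u,v:((u-2)/5+195,(v-2)/5+165)
print("spindle top T",onz("top",*t(193,172),.101),"S",onz("side",*s(282,205),.101))
print("disc T",onz("top",*t(192,187),.073))
c,d,e,n=red("top",(262,165,280,182));print("stripe",c,e,n,[onz("top",*(c+k*d),.073) for k in(-3,0,3)])
c,d,e,n=red("top",(345,205,368,230));print("grip T",c,e,n,onz("top",*c,.014))
c,d,e,n=red("side",(300,185,320,200));print("grip S",c,e,n,onz("side",*c,.012))
print("tip T",onz("top",*t(487,231),.003),"S",onz("side",*s(378,167),.003))
# leg line points
print("leg",onz("top",*t(543,370),.003))
print("pot",onz("top",*t(172,525),.034),"tub",onz("top",*t(309,532),.093))
# disc by tray rim ellipse
pts=[(22,200),(363,200),(193,371)]
print([onz("top",*t(*p),.03) for p in pts])
E
```

```text
spindle top T [0.59935136 0.30624815 0.101     ] S [0.59941199 0.3133921  0.101     ]
disc T [0.59706866 0.30686013 0.073     ]
stripe [270.81198686 173.45730706] [0.48358601 4.27279334] 24 [array([0.58578707, 0.30118699, 0.073     ]), array([0.57831879, 0.29853302, 0.073     ]), array([0.57086638, 0.29588469, 0.073     ])]
grip T [356.26302083 218.74699519] [8.89456728 9.90590167] 113 [0.46931453 0.06681938 0.014     ]
grip S [309.83579986 193.27766032] [2.61674667 5.87240896] 69 [0.46983698 0.07721294 0.012     ]
tip T [0.5862283  0.10249163 0.003     ] S [0.58442883 0.10940732 0.003     ]
leg [0.48904006 0.06628388 0.003     ]
pot [0.38143779 0.31860238 0.034     ] tub [0.37419466 0.23378945 0.093     ]
[array([0.59847319, 0.42082374, 0.03      ]), array([0.60055485, 0.19134627, 0.03      ]), array([0.48311686, 0.30554574, 0.03      ])]
```

```bash
cat > go.py <<'E'
import sys,numpy as np
from workcell import r, optics, order
from scipy.spatial.transform import Rotation as R
x,y,z,yaw=map(float,sys.argv[1:])   # target TCP and clip yaw (tool x = -clip x)
s=r.state();M=R.from_quat(s["tool_rot"]).as_matrix()
cur=np.arctan2(-M[1,0],-M[0,0]);print("shift",np.round(M.T@(np.array([x,y,z])-s["ee_pos"]),4),"turn",round(-(yaw-cur),4),"ee",s["ee_pos"].round(4),"yaw",cur.round(4),"toolz",M[:,2].round(3),"q",s["q"].round(2),"F",s["force"].round(1),"w",s["gripper_width"],"t",s["clock"])
E
python3 go.py .4693 .0668 .10 .355
```

```text
shift [-0.4245 -0.4389  0.1503] turn -0.6747 ee [0.2043 0.6169 0.2501] yaw -0.3197 toolz [-0. -0. -1.] q [-1.35  0.4   0.05  1.54 -0.02  1.21 -0.05] F [-0.2  0.8  0.6] w 0.08566625744694403 t 0.35
```

shift_gripper --motion '[[[-0.04,-0.04,0,-0.1],[-0.08,-0.08,0,-0.2],[-0.12,-0.12,0,-0.3],[-0.16,-0.165,0,-0.4],[-0.2,-0.207,0,-0.5],[-0.24,-0.248,0,-0.6],[-0.28,-0.29,0,-0.675],[-0.32,-0.331,0.02,-0.675],[-0.36,-0.372,0.05,-0.675],[-0.4,-0.414,0.08,-0.675],[-0.4245,-0.439,0.12,-0.675],[-0.4245,-0.439,0.15,-0.675]]]' --aperture 0.085

```text
clock: 1.85
ee_pos: [0.4701, 0.0631, 0.0992]
tool_rot: [-0.173, 0.985, -0.001, 0.0]
force: [-0.1, 0.9, -0.4]
gripper_width: 0.0848
gripper_force: 0.0
```

shift_gripper --motion '[[[0,0,0,0],[0,0,0,0],[0,0,0,0]]]'

```text
clock: 2.22
ee_pos: [0.4704, 0.0678, 0.1018]
tool_rot: [-0.177, 0.984, 0.0, 0.002]
force: [0.4, -0.0, -1.2]
gripper_width: 0.0851
gripper_force: 0.0
```

```bash
python3 go.py .4693 .0668 .02 .355
python3 -c "
from h import *
crop('side',220,120,380,220,5,'pics/s2.png')"
```

```text
shift [ 0.0016 -0.0006  0.0818] turn 0.0016 ee [0.4704 0.0678 0.1018] yaw 0.3566 toolz [ 0.003  0.001 -1.   ] q [-0.55  0.28  0.37  2.11 -0.15  0.77  1.84] F [ 0.4 -0.  -1.2] w 0.08511012089163884 t 2.225
```

View pics/s2.png

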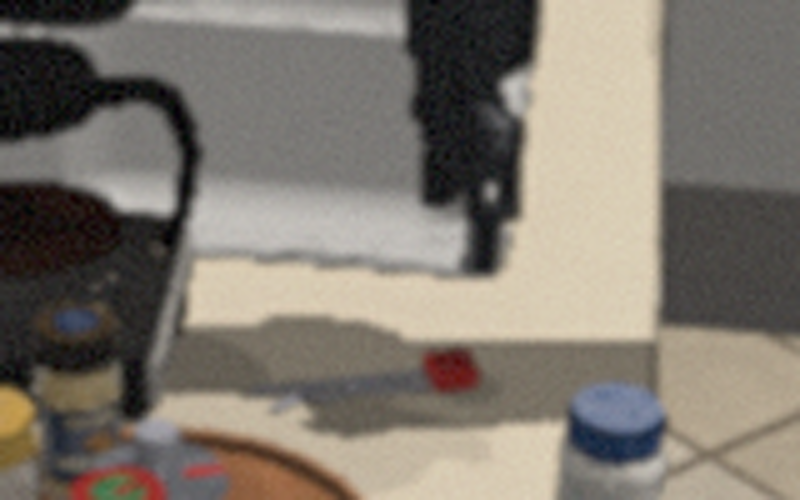

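The open fingers hang over the grip. The near fingertip is at crop (483,268) and the grip at (452,370). I'll check that against the projection before descending.

```bash
python3 -c "
from h import *
p=np.array([.4704,.0678,.1018]);y=np.array([-np.sin(.356),np.cos(.356),0])
for k in(.043,.057):
  for z in(.019,.006): print(k,z,(proj('side',p+y*k-[0,0,z])[0]-[220,120])*5+2)
print((proj('side',[.4693,.0668,.008])-[220,120])*5)
"
```

```text
0.043 0.019 [478.39209578 290.2832553 ]
0.043 0.006 [479.75133642 269.99022622]
0.057 0.019 [485.29969277 301.9819823 ]
0.057 0.006 [486.71074449 281.56588408]
[[451.1944314  363.53891156]]
```

shift_gripper --motion '[[[0.0015,-0.0005,0.03,0.0],[0.0015,-0.0005,0.06,0.0],[0.0015,-0.0005,0.078,0.0],[0.0015,-0.0005,0.081,0.0],[0.0015,-0.0005,0.081,0.0]]]'

```text
clock: 2.9
ee_pos: [0.4688, 0.0663, 0.0201]
tool_rot: [-0.177, 0.984, 0.0, 0.001]
force: [-0.1, -0.7, 0.0]
gripper_width: 0.0849
gripper_force: 0.0
```

shift_gripper --motion '[[[0,0,0,0],[0,0,0,0],[0,0,0,0],[0,0,0,0],[0,0,0,0],[0,0,0,0]]]' --aperture 0.0

```text
clock: 3.65
ee_pos: [0.4686, 0.0661, 0.02]
tool_rot: [-0.177, 0.984, 0.0, 0.0]
force: [-0.6, -0.6, 5.4]
gripper_width: 0.0284
gripper_force: 59.2
```

```bash
python3 go.py .4693 .0668 .02 .355
```

```text
shift [-0.0009  0.0004 -0.    ] turn 0.0003 ee [0.4686 0.0661 0.02  ] yaw 0.3553 toolz [ 0.001  0.001 -1.   ] q [-0.49  0.43  0.31  2.16 -0.24  0.59  1.92] F [-0.6 -0.6  5.4] w 0.02841627162641897 t 3.65
```

shift_gripper --motion '[[[0,0,-0.04,0],[0,0,-0.08,0],[0,0,-0.11,0],[0,0,-0.11,0]]]'

```text
clock: 4.15
ee_pos: [0.4697, 0.0663, 0.1313]
tool_rot: [-0.177, 0.984, 0.001, 0.003]
force: [-0.3, 0.6, -0.7]
gripper_width: 0.0285
gripper_force: 59.4
```

```bash
python3 go.py .4612 .2645 .13 .35
```

```text
shift [-0.061   0.1888  0.0017] turn 0.0053 ee [0.4697 0.0663 0.1313] yaw 0.3553 toolz [ 0.005  0.002 -1.   ] q [-0.58  0.23  0.39  2.09 -0.12  0.84  1.82] F [-0.3  0.6 -0.7] w 0.028526298311380538 t 4.15
```

shift_gripper --motion '[[[-0.01,0.04,0,0.005],[-0.03,0.08,0,0.005],[-0.04,0.12,0,0.005],[-0.05,0.16,0,0.005],[-0.061,0.189,0,0.005],[-0.061,0.189,0,0.005],[-0.061,0.189,0,0.005]]]'

```text
clock: 5.03
ee_pos: [0.4588, 0.263, 0.128]
tool_rot: [-0.174, 0.985, -0.001, -0.001]
force: [0.3, -0.2, -1.1]
gripper_width: 0.0283
gripper_force: 59.4
```

```bash
python3 go.py .4612 .2645 .095 .35
python3 - <<'E'
from h import *
crop('top',215,130,335,230,5,'pics/t3.png')
crop('side',195,155,355,265,5,'pics/s3.png')
E
```

```text
shift [-0.0028  0.0006  0.033 ] turn -0.0002 ee [0.4588 0.263  0.128 ] yaw 0.3498 toolz [-0.002 -0.002 -1.   ] q [-0.85  0.33  0.29  1.96 -0.12  0.87  1.43] F [ 0.3 -0.2 -1.1] w 0.028332763169049043 t 5.025
```

View pics/t3.png

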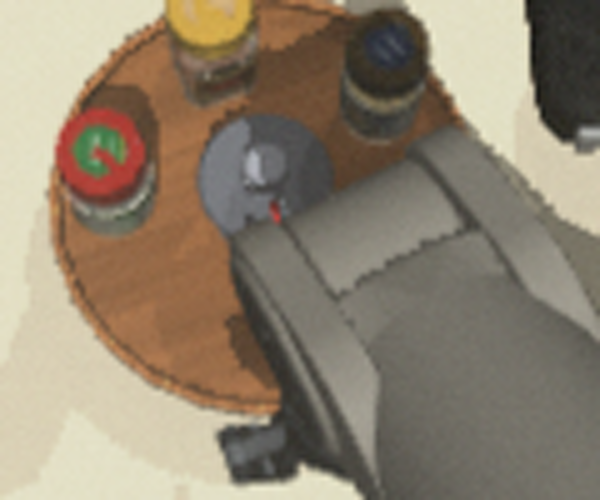

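View pics/s3.png

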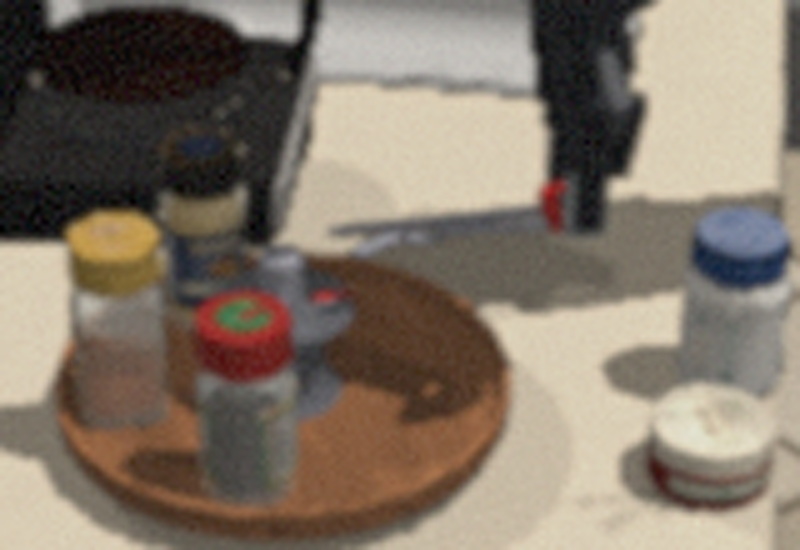

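The arm hides the clip in the top view. In the side view the tip is at crop (330,230), the bow end at (357,250) and the spindle top at (283,257). I'll compare these with their predicted projections.

```bash
python3 - <<'E'
from h import *
p=np.array([.4588,.263,.128]);c,s=np.cos(.35),np.sin(.35)
def cl(x,y,z): return p+[c*(x+.0009)-s*y,s*(x+.0009)+c*y,z-.02]
f=lambda P:((proj('side',P)-[195,155])*5+2).round(0)
print("tip",f(cl(.123,-.008,.003)),"flare",f(cl(.111,.0135,.003)),"grip",f(cl(.013,0.006,.01)))
print("spindle top",f([.599,.3063,.101]),"1mm x,y,z",f([.604,.3063,.101]),f([.599,.3113,.101]),f([.599,.3063,.106]))
print("stripe (325,297)",f([.5783,.2985,.073]))
E
```

```text
tip [[331. 225.]] flare [[362. 246.]] grip [[554. 207.]]
spindle top [[286. 248.]] 1mm x,y,z [[276. 247.]] [[284. 253.]] [[285. 239.]]
stripe (325,297) [[330. 290.]]
```

shift_gripper --motion '[[[0,0,0,0],[0,0,0,0],[0,0,0,0]]]'

```text
clock: 5.5
ee_pos: [0.4596, 0.2641, 0.1294]
tool_rot: [-0.174, 0.985, 0.0, 0.0]
force: [-0.0, 0.7, -0.8]
gripper_width: 0.0284
gripper_force: 59.4
```

```bash
python3 go.py .4616 .2652 .095 .35
```

```text
shift [-0.0022  0.0003  0.0344] turn -0.0001 ee [0.4596 0.2641 0.1294] yaw 0.3499 toolz [ 0.  0. -1.] q [-0.85  0.33  0.29  1.96 -0.12  0.87  1.43] F [-0.   0.7 -0.8] w 0.02840369053640483 t 5.5
```

shift_gripper --motion '[[[-0.002,0,0.015,0],[-0.002,0,0.03,0],[-0.002,0,0.0345,0],[-0.002,0,0.0345,0],[-0.002,0,0.0345,0]]]'

```text
clock: 6.12
ee_pos: [0.4617, 0.2652, 0.095]
tool_rot: [-0.174, 0.985, 0.0, 0.0]
force: [0.6, 0.6, -0.9]
gripper_width: 0.0284
gripper_force: 59.4
```

```bash
python3 go.py .5236 .2878 .095 .35
python3 -c "
from h import *
crop('side',235,165,335,235,8,'pics/s4.png')"
```

```text
shift [-0.0659  0.      0.0001] turn 0.0002 ee [0.4617 0.2652 0.095 ] yaw 0.3502 toolz [ 0.001  0.    -1.   ] q [-0.83  0.38  0.28  1.98 -0.14  0.8   1.45] F [ 0.6  0.6 -0.9] w 0.02842920201348871 t 6.125
```

View pics/s4.png

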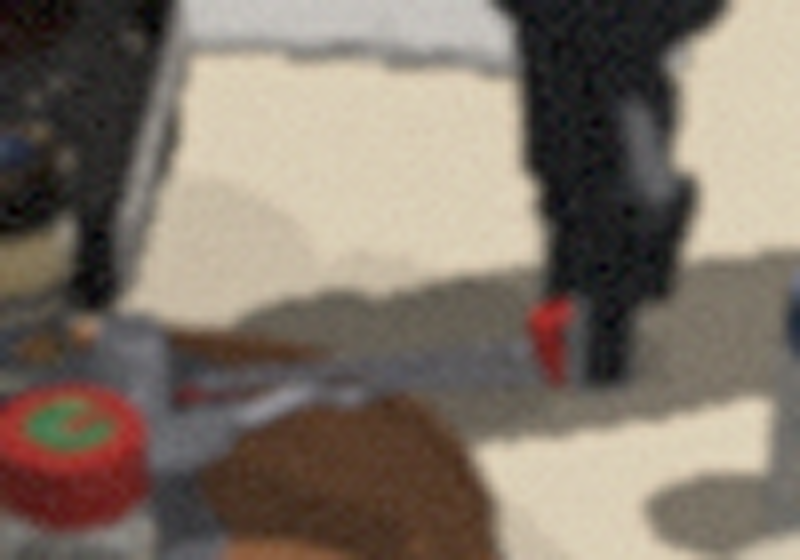

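In the side view the leg sits just above the red stripe, with its tip beside the spindle near crop (175,375). I'll push slowly and watch the force.

shift_gripper --motion '[[[-0.005,0,0,0],[-0.01,0,0,0],[-0.015,0,0,0],[-0.018,0,0,0],[-0.018,0,0,0]]]'

```text
clock: 6.8
ee_pos: [0.4786, 0.2713, 0.0948]
tool_rot: [-0.174, 0.985, 0.0, 0.0]
force: [-0.6, 0.1, -1.0]
gripper_width: 0.0283
gripper_force: 59.4
```

```bash
python3 go.py .5236 .2878 .095 .35
```

```text
shift [-0.048   0.0001 -0.0002] turn 0.0001 ee [0.4786 0.2713 0.0948] yaw 0.3501 toolz [ 0.  0. -1.] q [-0.82  0.41  0.28  1.94 -0.15  0.82  1.46] F [-0.6  0.1 -1. ] w 0.02829179816181732 t 6.8
```

shift_gripper --motion '[[[-0.006,0,0,0],[-0.012,0,0,0],[-0.018,0,0,0],[-0.024,0,0,0],[-0.024,0,0,0]]]'

```text
clock: 7.42
ee_pos: [0.5014, 0.2796, 0.0948]
tool_rot: [-0.174, 0.985, 0.0, 0.0]
force: [-0.3, -0.6, -0.8]
gripper_width: 0.0286
gripper_force: 59.4
```

```bash
python3 go.py .5236 .2878 .095 .35
```

```text
shift [-0.0236  0.0001 -0.0002] turn 0.0001 ee [0.5014 0.2796 0.0948] yaw 0.3501 toolz [ 0.  0. -1.] q [-0.8   0.44  0.28  1.88 -0.16  0.84  1.48] F [-0.3 -0.6 -0.8] w 0.028597087311298078 t 7.425
```

shift_gripper --motion '[[[-0.005,0,0,0],[-0.01,0,0,0],[-0.012,0,0,0]]]'

```text
clock: 7.8
ee_pos: [0.5119, 0.2842, 0.0946]
tool_rot: [-0.175, 0.985, 0.0, -0.0]
force: [-2.8, 1.6, -1.0]
gripper_width: 0.0286
gripper_force: 59.6
```

shift_gripper --motion '[[[-0.005,0,0,0],[-0.01,0,0,0],[-0.012,0,0,0],[-0.012,0,0,0],[-0.012,0,0,0]]]'

```text
clock: 8.43
ee_pos: [0.5235, 0.2873, 0.0948]
tool_rot: [-0.174, 0.985, -0.0, 0.0]
force: [-0.0, 0.8, -1.2]
gripper_width: 0.0284
gripper_force: 59.4
```

```bash
python3 go.py .5236 .2878 .095 .35
```

```text
shift [-0.0002  0.0004 -0.0002] turn -0.0002 ee [0.5235 0.2873 0.0948] yaw 0.3498 toolz [ 0. -0. -1.] q [-0.79  0.48  0.28  1.82 -0.17  0.86  1.49] F [-0.   0.8 -1.2] w 0.0283527996027709 t 8.425
```

The force rose on the way (about 3 N) and fell back to zero, so the bow sprang over. Next: lower slightly, release, lift, and check.

shift_gripper --motion '[[[0,0,0.0015,0],[0,0,0.0015,0]]]'

```text
clock: 8.68
ee_pos: [0.5233, 0.2876, 0.0932]
tool_rot: [-0.174, 0.985, -0.0, -0.0]
force: [-0.4, -0.8, -0.5]
gripper_width: 0.0282
gripper_force: 59.4
```

shift_gripper --motion '[[[0,0,0,0],[0,0,0,0],[0,0,0,0],[0,0,0,0]]]' --aperture 0.06

```text
clock: 9.18
ee_pos: [0.5235, 0.2877, 0.0934]
tool_rot: [-0.174, 0.985, 0.0, 0.0]
force: [-0.4, -0.4, -0.6]
gripper_width: 0.0601
gripper_force: 0.0
```

shift_gripper --motion '[[[0,0,-0.02,0],[0,0,-0.05,0],[0,0,-0.1,0],[0,0,-0.14,0],[0.05,0,-0.16,0],[0.1,0,-0.16,0],[0.13,-0.04,-0.16,0],[0.13,-0.09,-0.16,0],[0.13,-0.14,-0.16,0],[0.13,-0.19,-0.16,0],[0.13,-0.22,-0.16,0],[0.13,-0.22,-0.16,0]]]'

```text
clock: 10.68
ee_pos: [0.4772, 0.0336, 0.2535]
tool_rot: [-0.171, 0.985, -0.0, 0.0]
force: [-0.4, 0.1, 0.2]
gripper_width: 0.0599
gripper_force: 0.0
```

```bash
python3 - <<'E'
from h import *
crop('top',215,130,335,230,5,'pics/t5.png')
crop('side',215,165,315,235,8,'pics/s5.png')
E
```

```text
(no output)
```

View pics/t5.png

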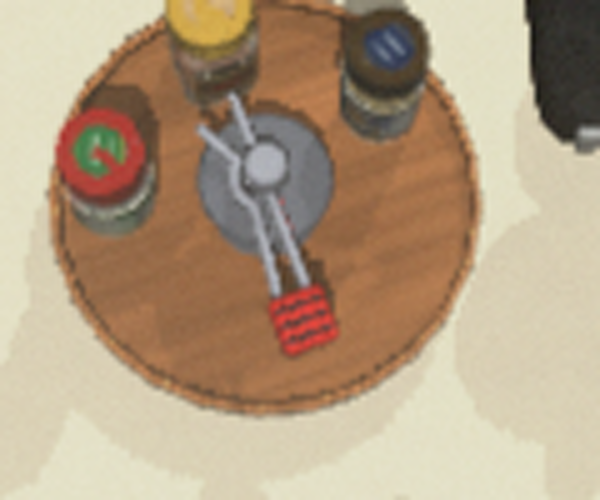

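View pics/s5.png

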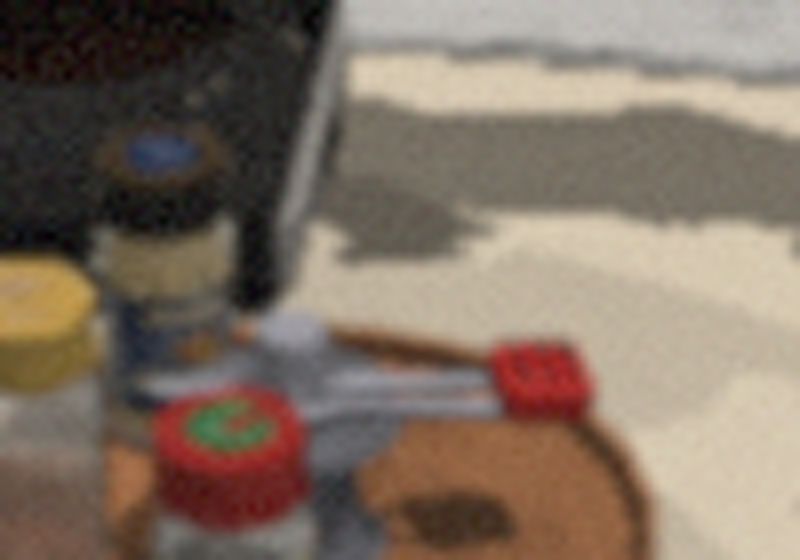

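The leg runs through the spindle, with its tip at top crop (235,97). The bow closes round the spindle at (245,180), and the grip at (303,320) is free and level. I'm handing in.

shift_gripper --motion '[[[0,0,0,0],[0,0,0,0],[0,0,0,0],[0,0,0,0]]]'

```text
clock: 11.28
ee_pos: [0.4768, 0.0367, 0.2533]
tool_rot: [-0.174, 0.985, 0.0, 0.0]
force: [0.1, 0.2, 0.5]
gripper_width: 0.0601
gripper_force: 0.0
```

```bash
python3 -c "
from workcell import r, optics, order
print(order.finish_job())"
```

```text
the job is handed in; nothing more can be done
None
```

The R-clip is in: its leg is through the spindle's cross hole from the red-marked side, its bow is closed round the spindle and the gripper has let go; I handed the job in at about 11 s, the mug, pot and tub were never touched, and no verdict came back.

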